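# Load the handset tester and press its guarded lever

### The job

Test the opened handset: push the tester's sliding tray fully home with your fingertips, then reach down through the window of the guard and press the lever all the way down, without touching the guard, and come back out. Do not press the lever before the tray is home. Nothing is to be picked up: the tray stays between its rails with the handset seated in it, and the solder spool, the other handset and the cup are left alone.

Things in the scene. Friction and masses are not known exactly. Their poses are not given: they have to be found in the camera images.
- fixture: Handset tester, fixed to the bench: grey base plate 180 (x) x 360 (y) x 30 mm high. Origin on the bench, on the lengthwise centre line of the base (the base spans, in mm, x -90 to 90, y -160 to 200). z up, own y axis runs along its length: the guard is at its -y end, the tray sticks out towards its +y end. An aluminium bridge (x -71 to 71, y -20 to 60 mm, top at 122 mm) spans the tray; a small black probe plate under it comes down with the lever.
- tray: Loose aluminium tray, 90 (x) x 136 (y) mm, 0.3 to 0.55 kg, on the tester's base between two guide rails 10 mm high (2 mm play each side). Origin at the centre of its underside, 30 mm above the bench. It is pushed along the tester's own y axis towards -y; fully home it rests on a stop, its origin then at y = +35 mm in the tester's frame; it starts 45 to 80 mm short. Friction 2 to 7 N. Axes as the tester's.
- tray_plate (a point): Centre of the upper part of the outer (+y) face of the tray's upright push plate, 30 mm above the tray's underside (60 mm above the bench) and 71 mm along +y from the tray's origin. The plate is 90 mm wide (x), 6 mm thick (y), its top 72 mm above the bench and 12 mm above this point, its face free down to 30 mm above the bench. Moves with the tray. Axes as the tester's.
- tray_nest (a point): Centre of the floor of the white-edged nest in the tray (38 mm above the bench) where the opened handset sits; nest opening 66 x 116 mm, edge 8 mm high. Moves with the tray.
- unit: Opened handset with its green board showing, loose in the nest: 60 (x) x 110 (y) x 18 mm black slab with 3 mm parts on top, origin at the centre of its underside.
- lever (a joint): Press lever under the guard, in rad: 0 is up, 0.4 is all the way down at its stop. It has no spring and stays where it is left; its pad needs about 5 to 7 N.
- lever_pad (a point): Centre of the top face of the lever's rectangular rubber-topped pad, 30 (x) x 34 (y) mm. Lies below the middle of the window, about 90 mm above the bench when up and about 68 mm when all the way down. Pad tips 0.2 rad either side of level (its hinge lies along the tester's y axis, 55 mm from the pad centre on the +x side).
- window (a point): Centre of the guard's window, in the top face of the guard (110 mm above the bench). The window is 84 mm along the tester's x axis and 70 mm along y, in a 4 mm steel frame. Axes as the tester's.
- guard: Guard over the lever: box 128 (x) x 112 (y) x 80 mm high standing on the base plate, steel frame on top with the window, clear plastic skirts on three sides and steel at the rear. Origin at the centre of its underside, 30 mm above the bench. Not to be touched anywhere.
- spool: Solder spool standing upright, 54 mm across, 46 mm high, steel with a green top; origin under its centre. Leave alone.
- handset: Another handset, closed, lying flat: 60 x 110 x 18 mm, black; origin under its centre. Leave alone.
- cup: Black open cup, 64 mm across the rim, 50 mm high; origin under its centre. Leave alone.
Mind the look-alikes: they are no part of the job. Leave any yellow look-alike of the unit alone. Several things have the shape of the tray; the one meant has the colours described above.

How it is judged:
By the outcome, as a careful person would: the job done as asked, in the order asked, and still so for the second after the job is handed in, with the robot touching nothing.
It also fails if it takes over 48 s, if anything falls off the work surface, if the arm or the gripper's body presses on something with over 40 N, if the wrist force passes 120 N, or if a joint passes its speed limit or range.

### The arm

A 6-joint arm with a two-finger parallel gripper is mounted at the origin on the work surface. World frame = base frame: x ahead of the robot, y to its left, z up, the work surface at z = 0. Lengths are in m, angles in rad, forces in N, time in s.
With the tool pointing down it reaches from about 0.35 to 0.975 m from the base axis. Payload 4.9 kg.
Tool frame: the origin (TCP) lies midway between the tips of the shut fingers; the grasp point (between the pads) lies 19 mm behind it; z points along the fingers, y is the direction in which the jaws open and shut (so a half turn about z gives the same grasp; the last joint's range is limited). The gripper opens to 85 mm and grips with 20 to 120 N. Pads are 22 mm wide; open, the fingers measure 114 mm over their backs; the gripper's body (76 mm by 85 mm) begins 54 mm behind the grasp point. The pads swing forward as they close: fully open they stand 13 mm farther back than shut.
Start: joints at [-1.224, 0.053, 1.613, -0, 1.476, -0.119], TCP at [0.281, -0.558, 0.231] pointing down, gripper open.
Joint ranges: [-3.01, 3.01], [-1.01, 2.22], [0.06, 2.58], [-1.02, 4.17], [0.09, 2.62], [-3.14, 3.14]. Speed limits (rad/s): [2.57, 2.57, 3.14, 3.14, 3.14, 3.14].

### API

Orientations are given as a rotation vector (axis times angle).
In Python, from station import ctrl gives the robot as it stands.
- The arm moves only by the tool play_rows, never from a script. Its argument "motion" is a list that holds one entry, the list of rows, each a list of 7 numbers: the closure, from -1 (fully open) to 1 (shut), then the shift along the tool's x, y, z in cm, then the turn, a rotation vector about the tool's x, y, z in degrees. A call has 1 to 20 rows; each row is the pose to reach, as a shift and turn from the pose measured when the call began, along the tool's axes at that moment; what a row does not reach only later rows make up. A row lasts 1/8 s, in which the tool goes at most 62.5 mm and 10.7 degrees, less where a joint would pass 70% of its speed; a pose out of reach is approached as far as the arm can. A call with a gripper value outside its range is refused whole. The fingers move at their own pace and stop on an object; "newtons" is the grip in N (left out, the last holds). Time passes only in rows, so rows that repeat a pose let the fingers close. It gives the time, the measured TCP pose, the force and the opening at its end, in the units of the state.
- ctrl.get_obs(): the state, without advancing time (a new reading comes with each control period).
- ctrl.get_image(name): name is "side" or "top"; returns a dict with "color" (384x512x3 uint8, red, green, blue), "mtx" (3x3 intrinsics, pixels), "T" (4x4, takes a point from camera to world coordinates). Camera axes: x right, y up, looking along -z (the intrinsics and any distortion apply to the point x, -y, -z); pixel columns grow to the right and rows downward; lengths in m; the calibration is good to about 2 mm. A picture is of the moment at which its call begins. There is no depth.
- ctrl.finish_job(): hands the job in, once; it reports no verdict.
The state is a dict: "t": time; "q": joint angles; "dq": joint speeds; "effort": joint torques, N m; "tool_pos": TCP position; "tool_rot": TCP orientation; "contact_force": force on the tool from outside, world axes, zero at the start; "wrist_torque": the same for the moment, N m; "opening": finger opening in m.
Only numpy, scipy, OpenCV 4.12 (cv2) and the standard library are available. Lean on these libraries where they do the work, as an engineer would, in place of code of your own. Each camera call takes 0.05 s, during which the arm holds its last target.

## Working session

There is one attempt and no reset: what is moved stays moved. The work goes in short steps, Python scripts to look and compute and a tool call to move; the robot and the scene stay as the last step left them, time stands still between calls to the robot, and variables do not carry over. Pictures are saved under pics/ and viewed, and the job is handed in when it is done.

Besides the shell and the picture viewer there is one more tool, called after "Request:" as a command line: name --argument value ..., lists and objects as JSON in quotes. play_rows: Moves the arm, as the interface text tells. Its arguments: {"type":"object","properties":{"motion":{"type":"array"},"newtons":{"type":"number"}},"required":["motion"]}

```bash
ls; mkdir -p pics
python3 - <<'E'
from station import ctrl
import cv2,numpy as np
o=ctrl.get_obs();print({k:np.round(v,3).tolist() for k,v in o.items()})
for n in("side","top"):
    im=ctrl.get_image(n);cv2.imwrite(f"pics/{n}0.png",im["color"][:,:,::-1]);print(n,im["mtx"].tolist(),np.round(im["T"],4).tolist(),[k for k in im])
E
```

```text
pics
{'t': 0.0, 'q': [-1.224, 0.053, 1.614, -0.0, 1.476, -0.119], 'dq': [-0.0, 0.001, 0.0, -0.0, -0.001, 0.0], 'effort': [-0.001, -39.367, -37.018, -0.0, 0.007, 0.0], 'tool_pos': [0.28, -0.558, 0.23], 'tool_rot': [-3.055, -0.725, 0.0], 'contact_force': [0.161, -0.204, 0.182], 'wrist_torque': [0.016, 0.034, -0.037], 'opening': 0.085}
side [[351.0686585318171, 0.0, 254.64387927757426], [0.0, 351.0686585318171, 188.1789929921703], [0.0, 0.0, 1.0]] [[-0.966, 0.1645, -0.1993, 0.346], [-0.258, -0.6614, 0.7043, 0.6841], [-0.016, 0.7318, 0.6813, 0.6879], [0.0, 0.0, 0.0, 1.0]] ['color', 'mtx', 'T']
top [[469.61610863654295, 0.0, 254.29947623928788], [0.0, 469.61610863654295, 194.95166791373012], [0.0, 0.0, 1.0]] [[0.0162, 0.9789, -0.2037, 0.2957], [-0.9999, 0.0153, -0.0063, 0.0624], [-0.0031, 0.2038, 0.979, 1.2595], [0.0, 0.0, 0.0, 1.0]] ['color', 'mtx', 'T']
```

View pics/side0.png

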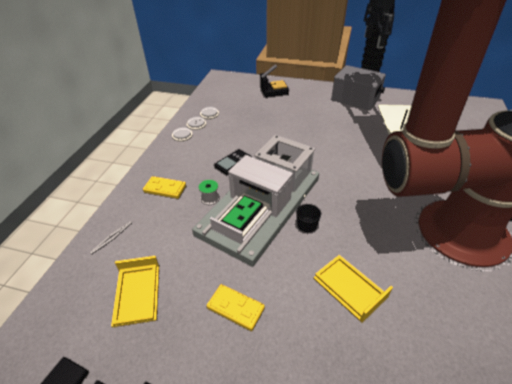

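View pics/top0.png

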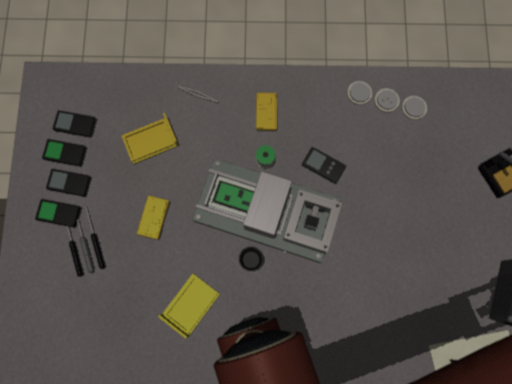

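The tester is in the middle of the top view, near (268,210). The guard end points right and the tray end left; the spool is at (265,155), the cup at (251,259) and the closed handset at (323,165). I'll enlarge both views.

Run:
```python
import cv2
a=cv2.imread("pics/top0.png")[145:275,185:350];cv2.imwrite("pics/topz.png",cv2.resize(a,None,fx=4.5,fy=4.5,interpolation=cv2.INTER_CUBIC))
a=cv2.imread("pics/side0.png")[130:265,185:330];cv2.imwrite("pics/sidez.png",cv2.resize(a,None,fx=4,fy=4,interpolation=cv2.INTER_CUBIC))
```

```text
(no output)
```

View pics/topz.png

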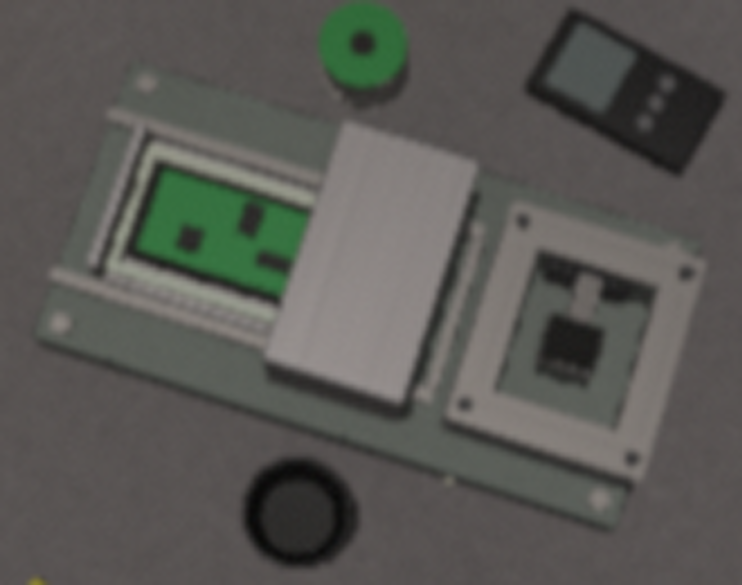

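View pics/sidez.png

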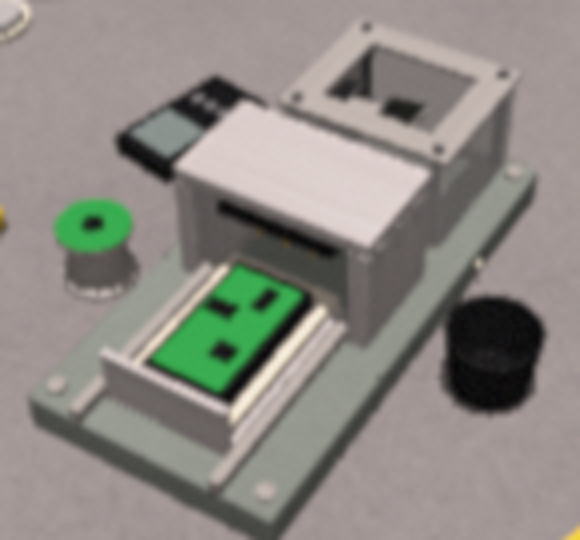

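```bash
cat > h.py <<'E'
import numpy as np
def ray(im,uv,z):
    K,T=im["mtx"],im["T"]; d=np.linalg.inv(K)@[uv[0],uv[1],1]; d=T[:3,:3]@[d[0],-d[1],-d[2]]
    o=T[:3,3]; return o+d*(z-o[2])/d[2]
def proj(im,p):
    T=im["T"];c=T[:3,:3].T@(np.asarray(p)-T[:3,3]);u=im["mtx"]@[c[0],-c[1],-c[2]];return u[:2]/u[2]
E
python3 - <<'E'
from station import ctrl
from h import *
t=ctrl.get_image("top");s=ctrl.get_image("side")
zt=lambda p:[(p[0]+.5)/4.5-.5+185,(p[1]+.5)/4.5-.5+145]
zs=lambda p:[(p[0]+.5)/4-.5+185,(p[1]+.5)/4-.5+130]
def show(n,im,z,pts,f):
    P=np.array([ray(im,f(p),z) for p in pts]);print(n,np.round(P[:,:2],4).tolist(),"c",np.round(P.mean(0)[:2],4))
    if len(P)==4:
        print("  sides",[round(1000*np.linalg.norm(P[i]-P[(i+1)%4])) for i in range(4)],"ang",[round(float(np.degrees(np.arctan2(*(P[(i+1)%4]-P[i])[1::-1]))),1) for i in range(4)])
show("base",t,.03,[(128,68),(40,345),(615,530),(705,240)],zt)
show("guard",t,.11,[(510,200),(708,260),(640,480),(447,415)],zt)
show("win",t,.11,[(537,250),(660,290),(622,430),(497,390)],zt)
show("bridge",t,.122,[(345,122),(477,160),(405,405),(268,360)],zt)
show("plate",t,.072,[(138,128),(91,262)],zt)
show("Sguard",s,.11,[(365,20),(520,75),(442,162),(283,98)],zs)
show("Swin",s,.11,[(375,45),(478,82),(432,135),(328,95)],zs)
show("Sbridge",s,.122,[(250,100),(430,168),(372,248),(180,170)],zs)
show("Splate",s,.072,[(103,352),(228,418)],zs)
show("Sbase",s,.03,[(30,400),(272,530)],zs)
E
```

```text
base [[0.6476, 0.1839], [0.4779, 0.2299], [0.3755, -0.1065], [0.547, -0.162]] c [0.512  0.0363]
  sides [176, 352, 180, 360] ang [164.8, -106.9, -17.9, 73.8]
guard [[0.5517, -0.0394], [0.5194, -0.1488], [0.3974, -0.1093], [0.4311, -0.0047]] c [ 0.4749 -0.0756]
  sides [114, 128, 110, 126] ang [-106.4, 162.1, 72.2, -16.0]
win [[0.5235, -0.0542], [0.5021, -0.122], [0.4244, -0.1], [0.4452, -0.032]] c [ 0.4738 -0.077 ]
  sides [71, 81, 71, 81] ang [-107.6, 164.2, 73.0, -15.9]
bridge [[0.592, 0.0532], [0.5714, -0.0201], [0.4347, 0.0187], [0.458, 0.0932]] c [0.514  0.0363]
  sides [76, 142, 78, 140] ang [-105.7, 164.1, 72.6, -16.6]
plate [[0.5996, 0.1727], [0.5201, 0.197]] c [0.5598 0.1849]
Sguard [[0.5142, -0.1471], [0.3969, -0.1076], [0.4324, -0.0035], [0.548, -0.044]] c [ 0.4729 -0.0756]
  sides [124, 110, 123, 109] ang [161.3, 71.2, -19.3, -108.2]
Swin [[0.5007, -0.1186], [0.4235, -0.0929], [0.4435, -0.0289], [0.5193, -0.0545]] c [ 0.4717 -0.0737]
  sides [81, 67, 80, 67] ang [161.6, 72.7, -18.6, -106.2]
Sbridge [[0.5644, -0.0216], [0.4368, 0.0182], [0.4564, 0.0975], [0.5873, 0.0574]] c [0.5112 0.0379]
  sides [134, 82, 137, 82] ang [162.6, 76.1, -17.0, -106.2]
Splate [[0.6016, 0.1716], [0.5155, 0.2017]] c [0.5585 0.1866]
Sbase [[0.6488, 0.1849], [0.4801, 0.2403]] c [0.5644 0.2126]
```

```bash
cat >> h.py <<'E'
from scipy.spatial.transform import Rotation as Ro
A=np.radians(73.2);Y=np.array([np.cos(A),np.sin(A),0]);X=np.array([Y[1],-Y[0],0]);O=np.array([.5122,.0368,0])-.02*Y
def W(x,y,z): return O+X*x+Y*y+np.array([0,0,z])
def L(p): d=np.asarray(p)-O; return np.round(1000*np.array([d@X,d@Y,p[2]]),1)
RT=np.column_stack([Y,X,[0,0,-1]])
def rel(o,p):
    R=Ro.from_rotvec(o["tool_rot"]); return np.round(100*R.inv().apply(np.asarray(p)-o["tool_pos"]),2),np.round((R.inv()*Ro.from_matrix(RT)).as_rotvec(degrees=True),1)
E
python3 - <<'E'
from station import ctrl
from h import *
import cv2
o=ctrl.get_obs();t=ctrl.get_image("top");s=ctrl.get_image("side")
print(L(o["tool_pos"]),"|",Ro.from_rotvec(o["tool_rot"]).as_matrix().round(2).tolist())
zt=lambda p:[(p[0]+.5)/4.5-.5+185,(p[1]+.5)/4.5-.5+145]
zs=lambda p:[(p[0]+.5)/4-.5+185,(p[1]+.5)/4-.5+130]
print("plate",L(ray(t,zt((114,195)),.072)),L(ray(s,zs((165,385)),.072)))
print("win",L([.4738,-.077,.11]),L([.4717,-.0737,.11]),"guard",L([.4749,-.0756,.11]),L([.4729,-.0756,.11]))
print("pad",L(ray(t,zt((572,345)),.09)),"S",L(ray(s,zs((404,107)),.09)))
for r in (-40,-10,20): print(r)
for p in ([.40,-.40,.25],[.5,-.2,.25],[.56,0,.25],W(0,.22,.25),W(0,.22,.05)): print(np.round(p,3),rel(o,p))
E
```

```text
[ -49.8 -616.4  230.5] | [[0.89, 0.45, -0.0], [0.45, -0.89, 0.0], [0.0, -0.0, -1.0]]
plate [  2.4 175.8  72. ] [  0.2 177.   72. ]
win [  -3.9 -100.   110. ] [ -6.8 -97.5 110. ] guard [ -3.2 -98.4 110. ] [ -5.1 -99.  110. ]
pad [ -4.4 -98.6  90. ] S [  -5.7 -103.    90. ]
-40
-10
20
[ 0.4  -0.4   0.25] (array([17.77, -8.76, -1.94]), array([ -0.1,  -0. , -46.5]))
[ 0.5  -0.2   0.25] (array([ 35.69, -22.14,  -1.92]), array([ -0.1,  -0. , -46.5]))
[0.56 0.   0.25] (array([ 50.03, -37.31,  -1.89]), array([ -0.1,  -0. , -46.5]))
[0.57  0.228 0.25 ] (array([ 61.18, -57.26,  -1.86]), array([ -0.1,  -0. , -46.5]))
[0.57  0.228 0.05 ] (array([ 61.17, -57.23,  18.14]), array([ -0.1,  -0. , -46.5]))
```

Request:
play_rows --motion '[[[1,3.6,-1.8,-0.5,0,0,-2],[1,7.1,-3.5,-1,0,0,-5],[1,10.7,-5.3,-1.5,0,0,-8],[1,14.2,-7,-1.9,0,0,-11],[1,17.8,-8.8,-1.9,0,0,-14],[1,21.4,-11.5,-1.9,0,0,-17],[1,25,-14.1,-1.9,0,0,-20],[1,28.5,-16.8,-1.9,0,0,-23],[1,32.1,-19.5,-1.9,0,0,-26],[1,35.7,-22.1,-1.9,0,0,-29],[1,38.6,-25.1,-1.9,0,0,-32],[1,41.4,-28.2,-1.9,0,0,-35],[1,44.3,-31.2,-1.9,0,0,-38],[1,47.2,-34.3,-1.9,0,0,-41],[1,50,-37.3,-1.9,0,0,-44],[1,52.8,-42.3,-1.9,0,0,-46.5],[1,55.6,-47.3,-1.9,0,0,-46.5],[1,58.4,-52.3,-1.9,0,0,-46.5],[1,61.2,-57.3,-1.9,0,0,-46.5],[1,61.2,-57.3,-1.9,0,0,-46.5]]]' --newtons 40

```text
t: 2.8
tool_pos: [0.5695, 0.2321, 0.2501]
tool_rot: [-2.516, -1.879, -0.0]
contact_force: [0.0, -1.0, -0.5]
opening: 0.0002
```

Run:
```python
from station import ctrl
from h import *
import cv2
o=ctrl.get_obs();print(o["t"],L(o["tool_pos"]),rel(o,W(0,.22,.05)),o["opening"],np.round(o["contact_force"],2))
for n in("side","top"):
    im=ctrl.get_image(n);cv2.imwrite(f"pics/{n}1.png",im["color"][:,:,::-1])
```

```text
2.8 [ -1.6 223.5 250.1] (array([-0.37,  0.18, 20.01]), array([-0.1, -0.1,  0.3])) 0.00015370580538333437 [ 0.02 -1.02 -0.46]
```

View pics/side1.png

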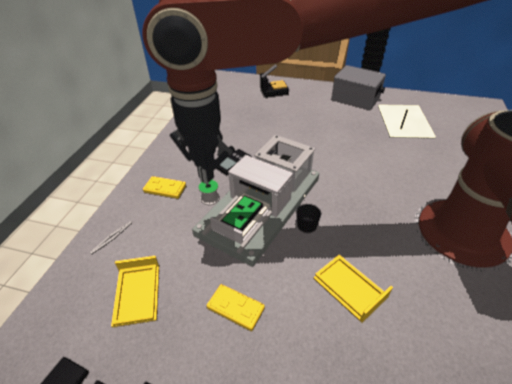

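The gripper is shut above the area beyond the push plate, with its tip at about (208,182) in the side view. Next I'll lower it to plate height.

Request:
play_rows --motion '[[[1,0,0.2,3,0,0,0],[1,0,0.2,7,0,0,0],[1,0,0.2,11,0,0,0],[1,0,0.2,15,0,0,0],[1,0,0.2,18,0,0,0],[1,0,0.2,19.8,0,0,0],[1,0,0.2,19.8,0,0,0],[1,0,0.2,19.8,0,0,0]]]'

```text
t: 3.9
tool_pos: [0.5729, 0.2283, 0.0538]
tool_rot: [2.521, 1.873, 0.003]
contact_force: [-0.6, 0.1, 0.4]
opening: -0.0001
```

Run:
```python
from station import ctrl
from h import *
import cv2
o=ctrl.get_obs();print(o["t"],L(o["tool_pos"]),o["opening"],np.round(o["contact_force"],2))
im=ctrl.get_image("side");a=im["color"][100:265,165:330,::-1];cv2.imwrite("pics/s2.png",cv2.resize(a,None,fx=3.5,fy=3.5,interpolation=cv2.INTER_CUBIC))
```

```text
3.9 [  2.8 220.9  53.8] -5.3391787394535394e-05 [-0.58  0.13  0.44]
```

View pics/s2.png

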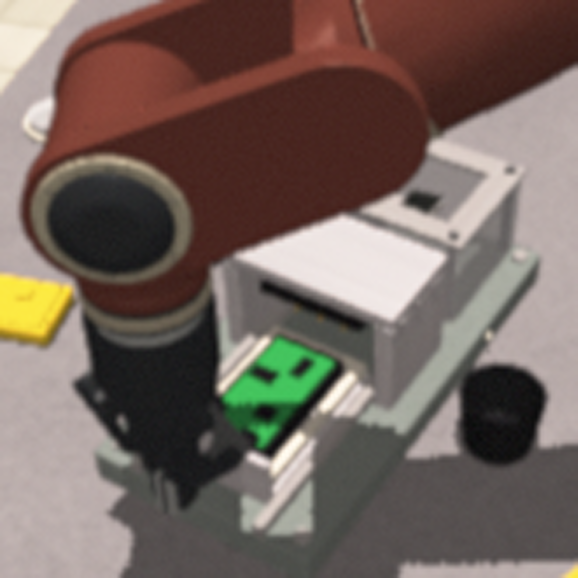

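Request:
play_rows --motion '[[[1,-1,-0.2,0,0,0,0],[1,-2,-0.2,0,0,0,0],[1,-2.5,-0.2,0,0,0,0],[1,-2.8,-0.2,0,0,0,0],[1,-3.1,-0.2,0,0,0,0],[1,-3.4,-0.2,0,0,0,0],[1,-3.7,-0.2,0,0,0,0],[1,-4,-0.2,0,0,0,0],[1,-4.4,-0.2,0,0,0,0],[1,-4.8,-0.2,0,0,0,0],[1,-5.2,-0.2,0,0,0,0],[1,-5.6,-0.2,0,0,0,0],[1,-6,-0.2,0,0,0,0]]]'

```text
t: 5.58
tool_pos: [0.5538, 0.1714, 0.054]
tool_rot: [2.521, 1.873, 0.004]
contact_force: [1.3, 2.6, -0.8]
opening: -0.0
```

Run:
```python
from station import ctrl
from h import *
import cv2
o=ctrl.get_obs();print(o["t"],L(o["tool_pos"]),o["opening"],np.round(o["contact_force"],2),rel(o,o["tool_pos"])[1])
im=ctrl.get_image("side");a=im["color"][100:265,165:330,::-1];cv2.imwrite("pics/s3.png",cv2.resize(a,None,fx=3.5,fy=3.5,interpolation=cv2.INTER_CUBIC))
```

```text
5.575 [  0.9 160.9  54. ] -2.2241195581645794e-06 [ 1.34  2.6  -0.85] [ 0.1 -0.1  0. ]
```

View pics/s3.png

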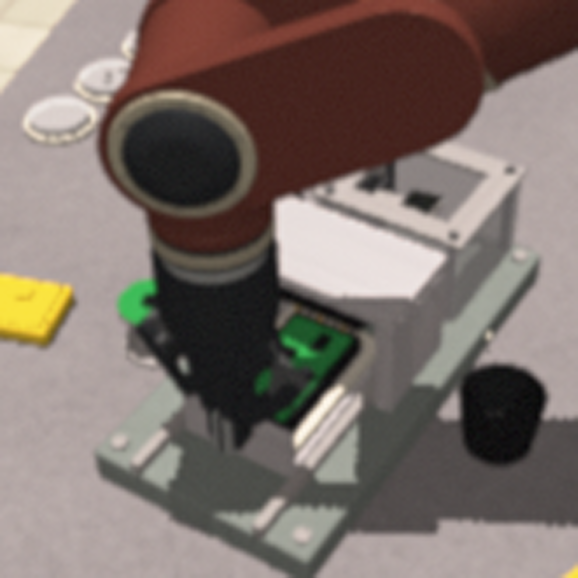

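The tray is moving under about 3 N. I'll push on and slow down before the stop.

Request:
play_rows --motion '[[[1,-0.4,0,0,0,0,0],[1,-0.8,0,0,0,0,0],[1,-1.2,0,0,0,0,0],[1,-1.6,0,0,0,0,0],[1,-2,0,0,0,0,0],[1,-2.4,0,0,0,0,0],[1,-2.8,0,0,0,0,0],[1,-3.2,0,0,0,0,0],[1,-3.5,0,0,0,0,0],[1,-3.7,0,0,0,0,0],[1,-3.9,0,0,0,0,0],[1,-4,0,0,0,0,0]]]'

```text
t: 7.12
tool_pos: [0.5422, 0.1326, 0.054]
tool_rot: [2.521, 1.873, 0.004]
contact_force: [1.1, 3.3, -0.4]
opening: -0.0003
```

Run:
```python
from station import ctrl
from h import *
o=ctrl.get_obs();print(o["t"],L(o["tool_pos"]),o["opening"],np.round(o["contact_force"],2))
```

```text
7.125 [  1.  120.4  54. ] -0.0003097049034028108 [ 1.06  3.35 -0.45]
```

Now small steps until the force rises at the stop.

Request:
play_rows --motion '[[[1,-0.1,0,0,0,0,0],[1,-0.2,0,0,0,0,0],[1,-0.3,0,0,0,0,0],[1,-0.4,0,0,0,0,0]]]'

```text
t: 7.62
tool_pos: [0.5424, 0.1302, 0.0546]
tool_rot: [2.522, 1.873, 0.012]
contact_force: [4.2, 10.0, -1.3]
opening: 0.0001
```

Request:
play_rows --motion '[[[1,-0.1,0,0,0,0,0],[1,-0.2,0,0,0,0,0],[1,-0.3,0,0,0,0,0]]]'

```text
t: 8.0
tool_pos: [0.5427, 0.13, 0.0553]
tool_rot: [-2.521, -1.871, -0.022]
contact_force: [5.1, 15.1, -1.1]
opening: -0.0004
```

Run:
```python
from station import ctrl
from h import *
o=ctrl.get_obs();print(o["t"],L(o["tool_pos"]),o["opening"],np.round(o["contact_force"],2))
```

```text
8.0 [  2.3 118.   55.3] -0.0003536684818385091 [ 5.08 15.11 -1.13]
```

It stopped at local y = 118 mm with 16 N, against an expected 106+11 = 117 mm. I'll back off, rise, and check the tray.

Request:
play_rows --motion '[[[1,0.8,0,0,0,0,0],[1,2,0,0,0,0,0],[1,4,0,0,0,0,0],[1,6,0,-1,0,0,0],[1,6,0,-5,0,0,0],[1,6,0,-10,0,0,0],[1,6,0,-15,0,0,0],[1,6,0,-19,0,0,0],[1,10,0,-19.5,0,0,0],[1,13,0,-19.5,0,0,0],[1,13,0,-19.5,0,0,0]]]'

```text
t: 9.38
tool_pos: [0.5787, 0.2548, 0.2527]
tool_rot: [-2.519, -1.874, -0.023]
contact_force: [-0.5, -0.1, -0.6]
opening: 0.0001
```

Run:
```python
from station import ctrl
from h import *
import cv2
o=ctrl.get_obs();print(o["t"],L(o["tool_pos"]),o["opening"],np.round(o["contact_force"],2),rel(o,o["tool_pos"])[1])
im=ctrl.get_image("side");a=im["color"][130:265,185:330,::-1];cv2.imwrite("pics/s4.png",cv2.resize(a,None,fx=4,fy=4,interpolation=cv2.INTER_CUBIC))
im=ctrl.get_image("top");a=im["color"][145:275,185:350,::-1];cv2.imwrite("pics/t4.png",cv2.resize(a,None,fx=4.5,fy=4.5,interpolation=cv2.INTER_CUBIC))
```

```text
9.375 [  0.7 248.  252.7] 9.209344683729296e-05 [-0.47 -0.14 -0.63] [ 0.4 -0.7  0.1]
```

View pics/s4.png

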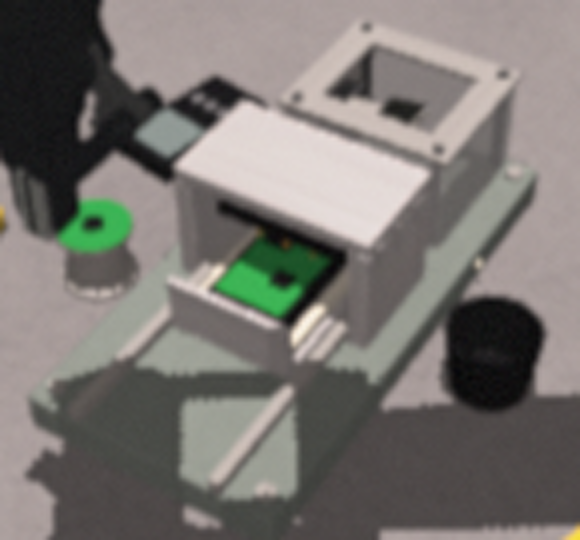

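View pics/t4.png

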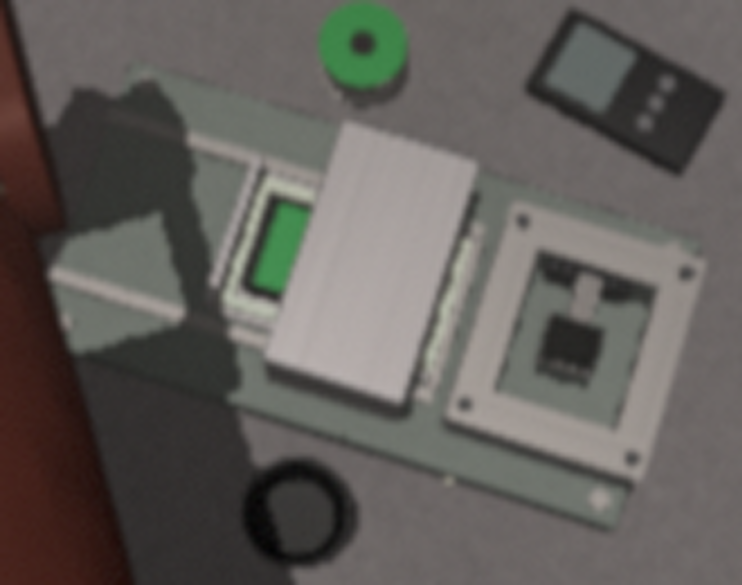

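The plate's outer top edge now runs from (255,160) to (213,285) in the enlarged top view, and the handset sits in its nest. I'll check the plate position and plan the move to the window.

Run:
```python
from station import ctrl
from h import *
t=ctrl.get_image("top");s=ctrl.get_image("side");o=ctrl.get_obs()
zt=lambda p:[(p[0]+.5)/4.5-.5+185,(p[1]+.5)/4.5-.5+145]
zs=lambda p:[(p[0]+.5)/4-.5+185,(p[1]+.5)/4-.5+130]
print(L(ray(t,zt((234,222)),.072)),L(ray(s,zs((229,318)),.072)))
for p in ([573,343],): print("pad",ray(t,zt(p),.09),L(ray(t,zt(p),.09)))
print("padS",ray(s,zs((404,107)),.09))
win=np.array([.4728,-.0755,0])
for z in (.25,.13): print(L(win),rel(o,win+[0,0,z]))
```

```text
[  8.3 105.   72. ] [ -2.2 113.3  72. ]
pad [ 0.4748649  -0.07609069  0.09      ] [ -3.1 -98.9  90. ]
padS [ 0.47115693 -0.07925527  0.09      ]
[ -5.3 -98.9   0. ] (array([-34.42,  -0.59,  -0.22]), array([ 0.4, -0.7, -0.1]))
[ -5.3 -98.9   0. ] (array([-34.56,  -0.67,  11.78]), array([ 0.4, -0.7, -0.1]))
```

Run:
```python
from station import ctrl
from h import *
import cv2
im=ctrl.get_image("side")
a=im["color"][185:230,220:280,::-1].copy();a=cv2.resize(a,None,fx=10,fy=10,interpolation=cv2.INTER_CUBIC)
for yy,c in((.106,(0,0,255)),(.114,(255,0,0))):
    q=[tuple(int(v) for v in ((proj(im,W(x,yy,.072))-[220,185]+.5)*10)) for x in(-.045,.045)];cv2.line(a,q[0],q[1],c,1)
cv2.imwrite("pics/s5.png",a)
t=ctrl.get_image("top")
a=t["color"][170:225,215:275,::-1].copy();a=cv2.resize(a,None,fx=10,fy=10,interpolation=cv2.INTER_CUBIC)
for yy,c in((.106,(0,0,255)),(.114,(255,0,0))):
    q=[tuple(int(v) for v in ((proj(t,W(x,yy,.072))-[215,170]+.5)*10)) for x in(-.045,.045)];cv2.line(a,q[0],q[1],c,1)
cv2.imwrite("pics/t5.png",a)
```

```text
(no output)
```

View pics/s5.png

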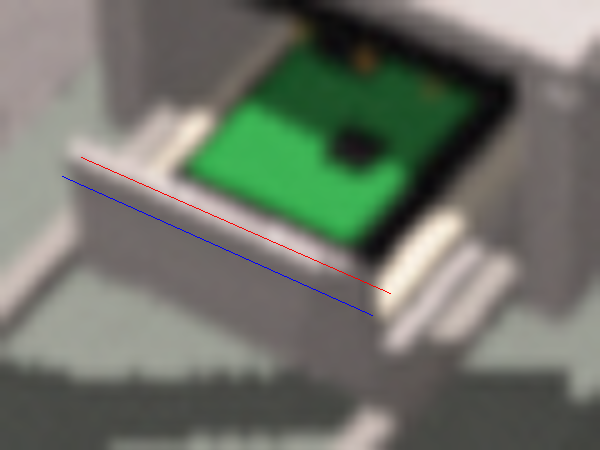

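View pics/t5.png

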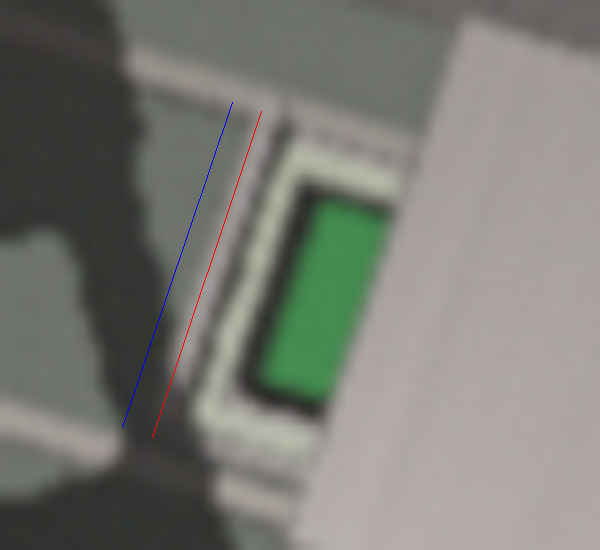

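In both views the plate's outer edge lies on the red line at y = 106 mm, so the tray is home. I'll move above the window now.

Request:
play_rows --motion '[[[1,-3,0,0,0.4,-0.7,0],[1,-7,-0.1,0,0.4,-0.7,0],[1,-11.5,-0.2,0,0.4,-0.7,0],[1,-16,-0.3,0,0.4,-0.7,0],[1,-20.5,-0.4,0,0.4,-0.7,0],[1,-25,-0.5,0,0.4,-0.7,0],[1,-29,-0.6,0,0.4,-0.7,0],[1,-32.5,-0.6,0,0.4,-0.7,0],[1,-34.4,-0.6,0,0.4,-0.7,0],[1,-34.4,-0.7,4,0.4,-0.7,0],[1,-34.5,-0.7,7,0.4,-0.7,0],[1,-34.5,-0.7,8,0.4,-0.7,0],[1,-34.5,-0.7,8,0.4,-0.7,0]]]'

```text
t: 11.3
tool_pos: [0.472, -0.0755, 0.1676]
tool_rot: [-2.523, -1.87, 0.001]
contact_force: [-0.6, 0.0, 0.4]
opening: 0.0001
```

Run:
```python
from station import ctrl
from h import *
import cv2
o=ctrl.get_obs();print(o["t"],o["tool_pos"],L(o["tool_pos"]),np.round(o["contact_force"],2),rel(o,[.4728,-.0755,.12]))
im=ctrl.get_image("side");a=im["color"][70:230,200:340,::-1];cv2.imwrite("pics/s6.png",cv2.resize(a,None,fx=3.7,fy=3.7,interpolation=cv2.INTER_CUBIC))
print(proj(im,o["tool_pos"]),[proj(im,o["tool_pos"]+[0,0,h]+s*X) for h,s in((.042,.0),(.042,-.042),(.042,.042),(.073,0))])
im=ctrl.get_image("top");a=im["color"][145:275,185:350,::-1];cv2.imwrite("pics/t6.png",cv2.resize(a,None,fx=4.5,fy=4.5,interpolation=cv2.INTER_CUBIC))
```

```text
11.3 [ 0.47195733 -0.07553097  0.16760106] [ -6.1 -99.2 167.6] [-0.59  0.01  0.36] (array([0.03, 0.09, 4.76]), array([-0.1, -0. , -0.1]))
[286.35862775 133.54696364] [array([287.11746577, 119.60322422]), array([302.15582723, 124.20992304]), array([272.63112661, 115.1656263 ]), array([287.70977149, 108.71953592])]
```

View pics/s6.png

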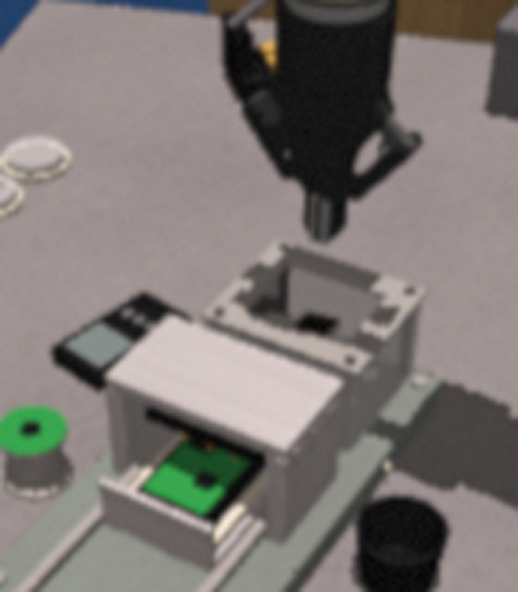

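View pics/t6.png

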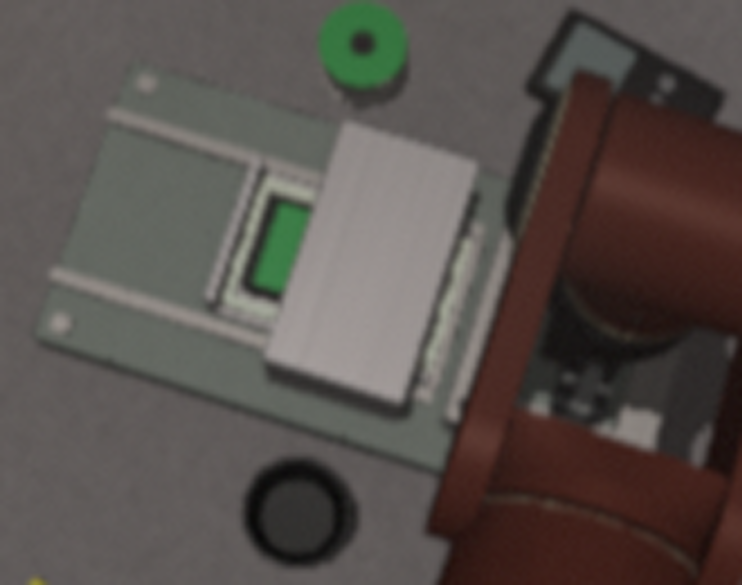

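From the side view, the linkage widens to ±42 mm only about 55 mm above the tip, so at full depth (tip at about 70 mm) it stays above the frame. I'll go down to just above the pad.

Request:
play_rows --motion '[[[1,0,0,1,0,0,0],[1,0,0,2.2,0,0,0],[1,0,0,3.4,0,0,0],[1,0,0,4.6,0,0,0],[1,0,0,5.6,0,0,0],[1,0,0,6.3,0,0,0],[1,0,0,6.3,0,0,0]]]'

```text
t: 12.28
tool_pos: [0.4728, -0.0756, 0.1056]
tool_rot: [2.523, 1.871, 0.001]
contact_force: [0.8, 0.5, 0.3]
opening: -0.0002
```

Run:
```python
from station import ctrl
from h import *
import cv2
o=ctrl.get_obs();print(o["t"],o["tool_pos"],L(o["tool_pos"]),np.round(o["contact_force"],2),rel(o,[.4728,-.0755,.09]))
im=ctrl.get_image("side");a=im["color"][110:200,230:330,::-1];cv2.imwrite("pics/s7.png",cv2.resize(a,None,fx=6,fy=6,interpolation=cv2.INTER_CUBIC))
```

```text
12.275 [ 0.47278415 -0.07563369  0.10556277] [ -5.2 -99.  105.6] [0.82 0.48 0.32] (array([ 0.01, -0.  ,  1.56]), array([ 0. , -0. , -0.1]))
```

View pics/s7.png

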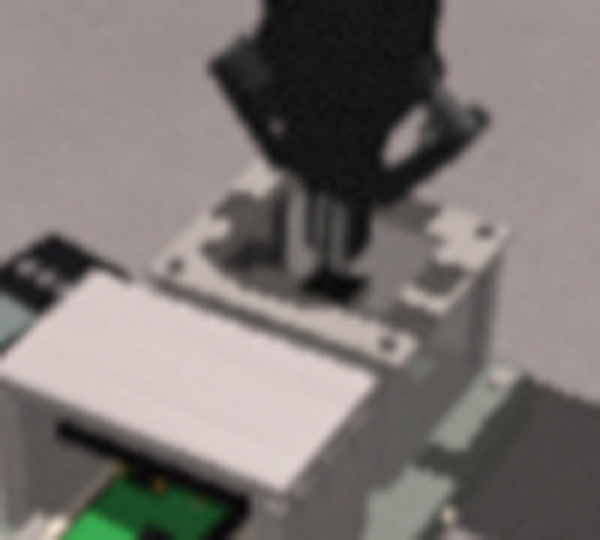

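The fingers are centred in the window just above the pad, at about (330,270). I'll press slowly.

Request:
play_rows --motion '[[[1,0,0,0.4,0,0,0],[1,0,0,0.8,0,0,0],[1,0,0,1.2,0,0,0],[1,0,0,1.5,0,0,0],[1,0,0,1.8,0,0,0],[1,0,0,2.1,0,0,0],[1,0,0,2.4,0,0,0]]]'

```text
t: 13.2
tool_pos: [0.4732, -0.0758, 0.0824]
tool_rot: [2.523, 1.87, 0.001]
contact_force: [-2.6, 1.2, 5.6]
opening: 0.0002
```

Request:
play_rows --motion '[[[1,0,0,0.3,0,0,0],[1,0,0,0.6,0,0,0],[1,0,0,0.9,0,0,0]]]'

```text
t: 13.58
tool_pos: [0.4729, -0.0757, 0.0731]
tool_rot: [2.523, 1.871, 0.001]
contact_force: [-3.1, 1.6, 5.2]
opening: 0.0003
```

Run:
```python
from station import ctrl
from h import *
import cv2
o=ctrl.get_obs();print(o["t"],o["tool_pos"],L(o["tool_pos"]),np.round(o["contact_force"],2),np.round(o["wrist_torque"],2))
im=ctrl.get_image("side");a=im["color"][110:200,230:330,::-1];cv2.imwrite("pics/s8.png",cv2.resize(a,None,fx=6,fy=6,interpolation=cv2.INTER_CUBIC))
```

```text
13.575 [ 0.47294674 -0.07565263  0.07314511] [ -5.1 -99.   73.1] [-3.14  1.58  5.22] [ 0.16  0.64 -0.04]
```

View pics/s8.png

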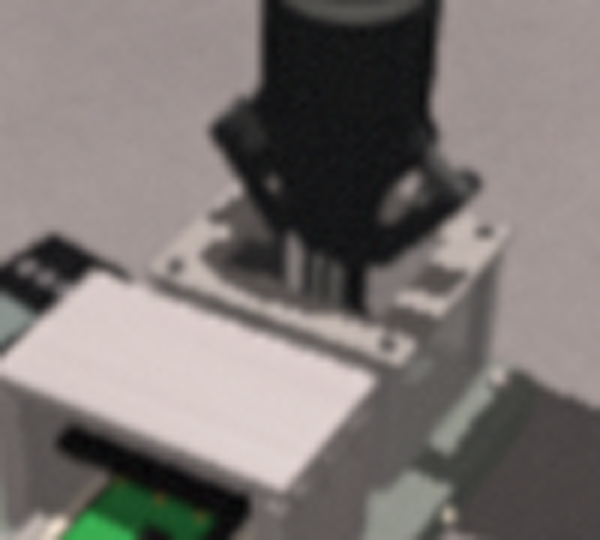

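Request:
play_rows --motion '[[[1,0,0,0.1,0,0,0],[1,0,0,0.2,0,0,0],[1,0,0,0.3,0,0,0],[1,0,0,0.3,0,0,0]]]'

```text
t: 14.12
tool_pos: [0.473, -0.0757, 0.0697]
tool_rot: [2.523, 1.87, 0.001]
contact_force: [-1.8, 0.8, 3.7]
opening: -0.0002
```

Request:
play_rows --motion '[[[1,0,0,0.1,0,0,0],[1,0,0,0.2,0,0,0]]]'

```text
t: 14.38
tool_pos: [0.4733, -0.0758, 0.0682]
tool_rot: [2.523, 1.87, 0.001]
contact_force: [-4.7, 1.5, 9.4]
opening: 0.0
```

Request:
play_rows --motion '[[[1,0,0,0.1,0,0,0],[1,0,0,0.2,0,0,0]]]'

```text
t: 14.62
tool_pos: [0.4735, -0.0758, 0.0679]
tool_rot: [2.523, 1.871, 0.0]
contact_force: [-8.7, 2.3, 16.8]
opening: -0.0
```

Request:
play_rows --motion '[[[1,0,0,0.1,0,0,0],[1,0,0,0.2,0,0,0]]]'

```text
t: 14.88
tool_pos: [0.4735, -0.0758, 0.0679]
tool_rot: [-2.523, -1.871, 0.001]
contact_force: [-10.5, 2.7, 19.3]
opening: -0.0001
```

The lever is on its stop: z = 67.9 mm and no longer yielding as the force rises to 19 N. I'll come straight out.

Request:
play_rows --motion '[[[1,0,0,-0.8,0,0,0],[1,0,0,-2,0,0,0],[1,0,0,-3.5,0,0,0],[1,0,0,-5.5,0,0,0],[1,0,0,-8,0,0,0],[1,0,0,-11,0,0,0],[1,0,0,-15,0,0,0],[1,0,0,-19,0,0,0],[1,-5,0,-20,0,0,0],[1,-10,0,-20,0,0,0],[1,-15,0,-20,0,0,0],[1,-20,0,-20,0,0,0],[1,-24,0,-20,0,0,0],[1,-24,0,-20,0,0,0],[1,-24,0,-20,0,0,0]]]'

```text
t: 16.75
tool_pos: [0.4042, -0.3052, 0.2683]
tool_rot: [-2.523, -1.871, 0.0]
contact_force: [-0.1, -0.4, 0.4]
opening: 0.0003
```

Run:
```python
from station import ctrl
from h import *
import cv2
o=ctrl.get_obs();print(o["t"],L(o["tool_pos"]),np.round(o["contact_force"],2),np.abs(o["dq"]).max())
im=ctrl.get_image("side");a=im["color"][130:265,185:330,::-1];cv2.imwrite("pics/s9.png",cv2.resize(a,None,fx=4,fy=4,interpolation=cv2.INTER_CUBIC))
im=ctrl.get_image("top");a=im["color"][145:275,185:350,::-1];cv2.imwrite("pics/t9.png",cv2.resize(a,None,fx=4.5,fy=4.5,interpolation=cv2.INTER_CUBIC))
```

```text
16.75 [  -4.6 -338.6  268.3] [-0.1  -0.44  0.35] 0.02111102599505003
```

View pics/s9.png

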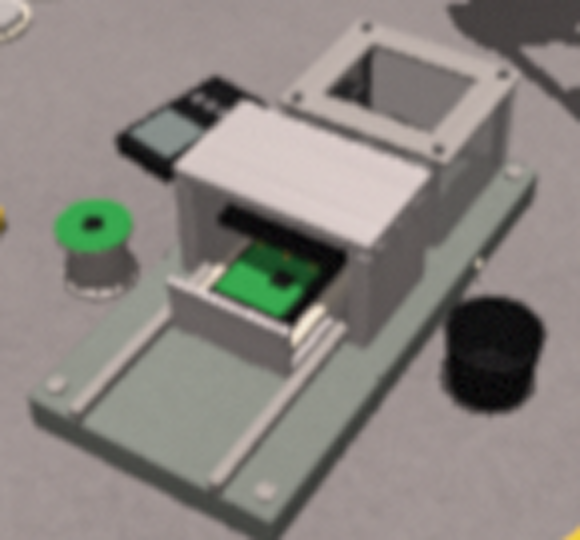

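View pics/t9.png

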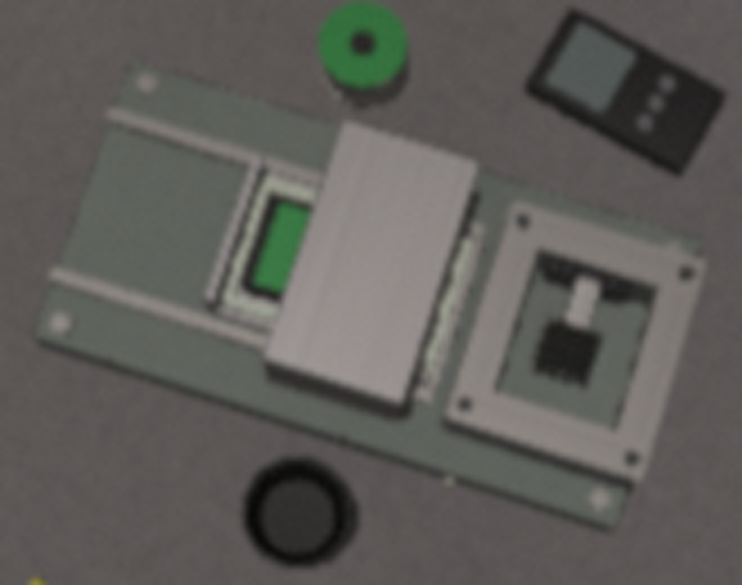

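The lever is down: the pad has moved to about (567,353) in the top view and is hidden behind the frame in the side view, and the probe plate has dropped. The tray is still home, everything else is where it was, and the arm is clear.

```bash
python3 -c "
from station import ctrl
print(ctrl.finish_job())"
```

```text
the job is handed in; nothing more can be done
None
```

The tray is pushed fully home and the lever is pressed all the way down. The arm came back out and stood clear of everything when I handed the job in, at about 17 s of the 48 s allowed.

- **Tray:** I pushed it with shut fingertips until it stopped. Pushing took about 3 N on the way and rose to 16 N at the stop. The fingertips stopped at 118 mm in the tester's frame, against about 117 mm expected. Lines drawn at the home position matched the plate's edge in both camera views. The tray was still there, with the handset in its nest, in the last pictures.
- **Lever:** I pressed it only after the tray was home. It took about 5 N while moving, then stopped at z = 67.9 mm (expected about 68 mm) and held firm as the force rose to 19 N. The last pictures show the pad low and the probe plate dropped.
- **Guard:** The pictures showed the fingers centred in the window with nothing on the frame. During the press there was a sideways force of up to about 11 N. I put that down to the tilted rubber pad, since it was in the same proportion to the press while the lever was still moving. I could not measure guard contact directly.
- **One disagreement:** My first side-view reading put the plate at 113 mm, where the top view gave 105 mm. I had misread the edge by eye, and the drawn-line check put it at 106 mm.
- **Other objects:** The spool, the other handset and the cup show no movement in the pictures.

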